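# Refit the slotted cover of a fume-extraction box

## Robot

A 6-joint arm with a two-finger parallel gripper is mounted at the origin on the work surface. World frame = base frame: x ahead of the robot, y to its left, z up, the work surface at z = 0. Lengths are in m, angles in rad, forces in N, time in s.
With the tool pointing down it reaches from about 0.375 to 0.925 m from the base axis. Payload 5.7 kg.
Tool frame: the origin (TCP) lies midway between the tips of the shut fingers; the grasp point (between the pads) lies 19 mm behind it; z points along the fingers, y is the line along which they close (so a half turn about z gives the same grasp; the last joint's range is limited). The gripper opens to 88 mm and grips with 3 to 60 N. Pads are 20 mm wide; open, the fingers measure 115 mm over their backs; the gripper's body (75 mm by 178 mm) begins 61 mm behind the grasp point.
Start: joints at [-1.331, 0.359, 1.51, -0, 1.272, -0.115], TCP at [0.208, -0.563, 0.223] pointing down, gripper open.
Joint ranges: [-2.97, 2.97], [-1.01, 2.36], [0.21, 2.38], [-0.96, 4.11], [0.2, 2.71], [-2.98, 2.98]. Speed limits (rad/s): [2.39, 2.39, 3.14, 3.14, 3.14, 3.14].

## Interface

Orientations are given as a unit quaternion [x, y, z, w].
In Python, from bench import move_ptp, servo_line, goto_joints, move_gripper, sleep, inverse_kinematics, capture, PlanningError, close_job, spot_in, silhouettes, current_clock, current_joint_pos, current_qvel, current_joint_torque, current_position, current_orientation, current_force, current_torque, current_finger_gap, current_grip_force gives the robot as it stands. Calls block until the motion is done:
- move_ptp(position, orientation): joint-space move of the TCP to a pose.
- servo_line(position, orientation=None, rate=0.15, contact_N=None): straight line of the TCP; orientation=None keeps the orientation; rate is the mean speed in m/s. With contact_N (N) it stops when the force on the tool has changed by that much, and returns True; else False.
- goto_joints(angles): joint-space move.
- move_gripper(opening): finger opening in m; the grip force is fixed at half the most; returns when the fingers have stopped.
- sleep(seconds).
- inverse_kinematics(position, orientation): joint angles nearest the present ones, or None.
- capture(name): name is "side" or "top"; returns a dict with "image" (384x512x3 uint8, blue, green, red), "range_z" (384x512 float32, m along the optical axis (not along the pixel's ray), 0 where there is no reading), "intrinsics" (3x3 intrinsics, pixels), "k1" (the pictures are not rectified: a ray, as slopes to the right and down, at radius r is drawn at 1 + k1 r^2 times it, then the intrinsics apply), "R" (3x3) and "t" (3): a world point X has camera coordinates R X + t. Camera axes: x right, y down, z forward; pixel columns grow to the right and rows downward; lengths in m; the calibration is good to about 2 mm. A picture is of the moment at which its call begins.
A pose or a line that the arm cannot do raises PlanningError and nothing moves.
- close_job(): hands the job in; it is judged then, once.
Trained networks look in the newest picture that a camera, given by its name, has taken for a name from the list of things; names that differ only in an ending like _2 or _b are one class to them, and where a whole thing is asked for, a point or a joint stands for the part that bears it (a point fixed in the world has none). Each returns a list of dicts, best first, with "conf" (0 to 1); they miss things now and then, are a little off and sometimes report something else, mostly with a low value. They report only what shows in the picture. A call takes as long as a camera call. They do not tell look-alikes from the thing itself.
- spot_in(camera, query): "xy" ([column, row] in pixels, amid what is visible of it).
- silhouettes(camera, query): "region" (384x512 bool, what is visible of it) and "xy" ([column, row] in pixels, amid what is visible of it).
Readings, each from a call of its own:
- current_clock(): time.
- current_joint_pos(): joint angles.
- current_qvel(): joint speeds.
- current_joint_torque(): joint torques, N m.
- current_position(): TCP position.
- current_orientation(): TCP orientation.
- current_force(): force on the tool from outside, world axes, zero at the start.
- current_torque(): the same for the moment, N m.
- current_finger_gap(): finger opening in m.
- current_grip_force(): force on a finger pad.
Only numpy, scipy, OpenCV 4.12 (cv2) and the standard library are available. Lean on these libraries where they do the work, as an engineer would, in place of code of your own. Each camera call takes 0.05 s, during which the arm holds its last target. There are 200 camera calls.

## Task

Refit the loose slotted cover plate in the open top of the fume-extraction box: it is longer than the opening, so tilt it and feed one end deep under the wide lip (the side away from the round duct spigot), then let the other end down past the narrow lip until the plate lies flat on the ledges, fin up. Then slide it fully home against the spigot-side wall, so that both ends are caught under the lips, and let go. Do not disturb the spray can, the steel block or the tape roll.

Things in the scene. Friction and masses are not known exactly. Their poses are not given: they have to be found in the camera images.
- vent_box: Fixed grey sheet-steel fume-extraction box, 228 (x) x 176 (y) x 80 mm high, open on top; round duct spigot (60 mm across, 30 long) low on its +x outside. Origin: centre of its underside, on the bench; x points to the spigot side, z up. Cavity: x -106 to +106, y -80 to +80 mm between upright 8 mm walls. The opening between its two lips is 166 x 160 mm; no lips along y sides.
- wide_lip (a point): Inner edge of the box's wide lip on the -x side, on the lip's top: box x -72, y 0, z 80 mm. The lip is 4 mm thick and covers the cavity from x -106 to -72. The cover can go under it as far as the wall; the cover's origin is then at box x -11 and its other end 10 mm clear of the narrow lip.
- narrow_lip (a point): Inner edge of the box's narrow lip on the +x (spigot) side, on the lip's top: box x +94, y 0, z 80 mm. The lip is 4 mm thick and covers the cavity from x +94 to +106.
- ledge (a point): Inner edge of the spigot-side ledge, on its top: box x +74, y 0, z 50 mm. Ledges run all round at this height (26 mm below the lips): -x side x -106 to -62, +x side x +74 to +106, 14 mm wide along the y sides; a fan lies in the hollow below. With the cover flat and fully home its origin is at box x +11, y within 5, z 50 mm.
- cover: Loose aluminium cover plate, 190 (x) x 150 (y) x 4 mm, cut with slots, about 0.35 kg (0.25 to 0.49), lying flat on the bench at the start. Origin: centre of its underside; z up through the plate. An upright grip fin stands across its middle: 12 mm thick (x), 60 mm long (y), top 46 mm above the underside. The plate is the same either way round.
- cover_minus_edge (a point): Middle of the cover's end edge at its -x, on the underside (95 mm from the cover's origin).
- cover_plus_edge (a point): Middle of the cover's end edge at its +x, on the underside (95 mm from the cover's origin).
- spray_can: Bystander: white spray can, 52 mm across, 150 mm tall, standing. Origin: centre of its underside.
- steel_block: Bystander: bare steel block with two drilled holes, 70 x 50 x 30 mm. Origin: centre of its underside.
- tape_roll: Bystander: brown roll, 90 mm across with a 64 mm hole, 25 mm high, lying flat. Origin: centre of its underside.
There are look-alikes about, which are no part of the job. There is more than one size of the cover; the job needs the middle-sized.

How it is judged:
By the outcome, as a careful person would: the job done as asked, in the order asked, and still so for the second after the job is handed in, with the robot touching nothing.
It also fails if it takes over 56 s, if anything falls off the work surface, if the arm or the gripper's body presses on something with over 40 N, if the wrist force passes 120 N, or if a joint passes its speed limit or range.

## Working session

There is one attempt and no reset: what is moved stays moved. The work goes in short steps, each a Python script; the robot and the scene stay as the last script left them, time stands still between calls to the robot, and variables do not carry over. Pictures are saved under pics/ and viewed, at most 10 in all, crops included, and the job is handed in when it is done.

```bash
mkdir -p pics; ls
cat > h.py <<'E'
import numpy as np, cv2
from bench import *
def cloud(c):
    K=c["intrinsics"];z=c["range_z"];h,w=z.shape
    v,u=np.mgrid[:h,:w].astype(float)
    x=(u-K[0,2])/K[0,0];y=(v-K[1,2])/K[1,1]
    a,b=x.copy(),y.copy()
    for _ in range(8):
        f=1+c["k1"]*(a*a+b*b);a,b=x/f,y/f
    P=np.stack([a*z,b*z,z],-1)
    W=(P-c["t"])@c["R"]
    W[z<=0]=np.nan
    return W
E
python3 - <<'E'
from h import *
for n in("top","side"):
    c=capture(n);cv2.imwrite(f"pics/{n}0.png",c["image"]);W=cloud(c)
    print(n,"cam",-c["R"].T@c["t"],c["R"][2])
    for q in("cover","vent_box","spray_can","steel_block","tape_roll"):
        for d in silhouettes(n,q):
            r=d["region"];p=W[r];p=p[~np.isnan(p[:,0])]
            if len(p)<10: print(q,d["conf"],d["xy"],len(p));continue
            o=p[p[:,2]>0.0]
            b=cv2.minAreaRect((p[:,:2]*1000).astype(np.float32))
            print(q,round(d["conf"],2),np.round(d["xy"]),r.sum(),"med",np.round(np.median(p,0),3),"z",np.round(np.percentile(p[:,2],[5,50,95]),3),"rect",np.round(b[0]),np.round(b[1]),round(b[2],1))
print(current_clock())
E
```

```text
pics
top cam [ 0.39488717 -0.01306596  1.17310802] [ 0.15271246  0.00138358 -0.98826969]
cover 0.9 [110. 271.] 4049 med [0.316 0.458 0.006] z [0.001 0.006 0.036] rect [317. 461.] [208. 255.] 63.5
cover 0.82 [201. 128.] 1267 med [0.797 0.197 0.003] z [-0.001  0.003  0.018] rect [802. 199.] [152. 117.] 34.0
cover 0.7 [197. 205.] 2089 med [0.535 0.192 0.004] z [0.    0.004 0.01 ] rect [538. 193.] [153. 190.] 75.1
cover 0.6 [401. 180.] 400 med [ 0.623 -0.455  0.029] z [0.012 0.029 0.033] rect [ 624. -459.] [70. 53.] 20.8
vent_box 0.88 [321. 221.] 4966 med [ 0.488 -0.198  0.05 ] z [0.002 0.05  0.082] rect [ 502. -205.] [276. 200.] 9.5
spray_can 0.86 [115. 175.] 505 med [0.603 0.416 0.13 ] z [0.025 0.13  0.153] rect [609. 427.] [47. 48.] 53.5
steel_block 0.59 [402. 180.] 422 med [ 0.62  -0.455  0.029] z [0.006 0.029 0.033] rect [ 626. -466.] [71. 67.] 21.8
tape_roll 0.78 [251. 121.] 413 med [0.79  0.008 0.024] z [0.    0.024 0.028] rect [785.   6.] [88. 90.] 0.6
side cam [0.05526885 1.01973759 0.85541334] [ 0.35938667 -0.7475634  -0.55856082]
cover 0.89 [236. 245.] 1447 med [0.531 0.202 0.003] z [-0.001  0.003  0.034] rect [536. 190.] [157. 198.] 75.6
cover 0.68 [174. 227.] 732 med [0.797 0.204 0.001] z [-0.002  0.001  0.008] rect [803. 196.] [149. 130.] 35.6
cover 0.66 [261. 333.] 4754 med [0.305 0.474 0.005] z [0.001 0.005 0.045] rect [318. 457.] [206. 259.] 63.1
spray_can 0.56 [178. 266.] 823 med [0.597 0.445 0.097] z [0.002 0.097 0.149] rect [669. 368.] [ 65. 235.] 44.8
spray_can 0.51 [290. 185.] 2240 med [ 0.487 -0.163  0.049] z [0.003 0.049 0.08 ] rect [ 507. -263.] [258. 329.] 9.1
steel_block 0.5 [239. 243.] 1376 med [0.531 0.194 0.003] z [-0.001  0.003  0.036] rect [540. 188.] [158. 200.] 75.0
tape_roll 0.81 [204. 198.] 283 med [0.784 0.015 0.017] z [0.    0.017 0.026] rect [784.   9.] [88. 87.] 16.6
0.6
```

View pics/top0.png

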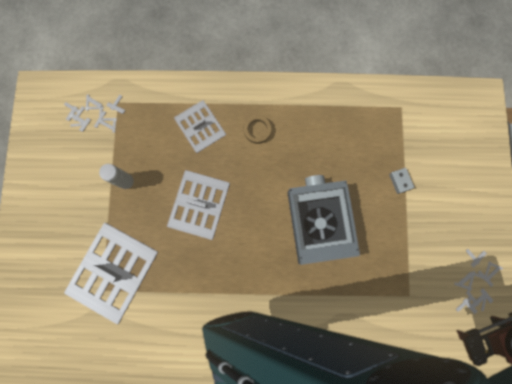

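Run:
```python
from h import *
c=capture("top");W=cloud(c);Z=W[...,2]
im=c["image"]
a=cv2.resize(im[150:260,140:260],None,fx=4,fy=4,interpolation=cv2.INTER_CUBIC)
b=cv2.resize(im[165:275,255:345],None,fx=4,fy=4,interpolation=cv2.INTER_CUBIC)
cv2.imwrite("pics/crop.png",cv2.resize(np.hstack([a,b]),None,fx=.9,fy=.9))
def near(m,lo,hi,cx,cy,r):
    return (W[...,2]>lo)&(W[...,2]<hi)&(np.hypot(W[...,0]-cx,W[...,1]-cy)<r)
def rect(m,t):
    p=W[m][:,:2]; b=cv2.minAreaRect((p*1000).astype(np.float32));print(t,len(p),np.round(b[0],1),np.round(b[1],1),round(b[2],1))
s=[d for d in silhouettes("top","cover") if np.hypot(*(np.array(d["xy"])-[197,205]))<15][0]["region"]
rect(s&~np.isnan(Z),"cover"); 
f=near(0,.025,.06,.537,.192,.1);rect(f,"fin"); print(np.median(Z[f]),np.percentile(Z[f],95))
t=near(0,.074,.09,.49,-.2,.2);rect(t,"boxtop")
# wall top band points
np.save("boxtop.npy",W[t])
print(np.percentile(Z[t],[5,50,95]))
# ledge
l=near(0,.042,.058,.49,-.2,.12);rect(l,"ledge")
```

```text
cover 2353 [539.8 191.6] [156.1 200.2] 74.2
fin 86 [537.6 191.5] [60.4 12.2] 75.4
0.045655170240219964 0.049428112327423
boxtop 1612 [ 482.9 -197.7] [229.6 177.9] 9.2
[0.07607481 0.0799173  0.08344617]
ledge 1021 [ 506.8 -189.9] [194.6 170.1] 9.1
```

View pics/crop.png

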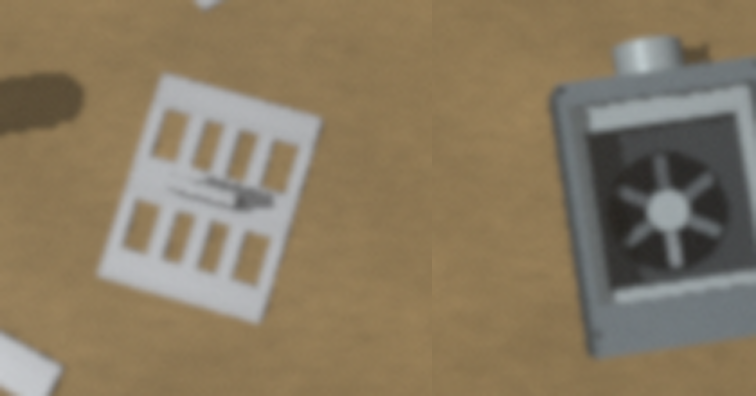

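The candidates are the large cover at (110,271), about 250x200 mm, the middle one at (197,205), about 190x150 mm, and the small one at (201,128), about 150x117 mm. I choose the middle one at (197,205). The crop shows its fin across the middle. It also shows the box with the spigot towards +x, up in the picture at (316,180), and the wide lip at the bottom.

```bash
cat >> h.py <<'E'
from scipy.spatial.transform import Rotation as Ro
BOX=np.array([.4829,-.1977,0]);BY=9.2
SG=1; TZ=.009          # TCP height above the plate's underside, along plate z
GO=np.array([0,0])     # TCP offset in plate x,y
def tool(o,R):         # plate origin (world), plate rotation -> TCP pose
    Rt=np.c_[SG*R[:,1],SG*R[:,0],-R[:,2]]
    return list(o+R@np.array([GO[0],GO[1],TZ])),list(Ro.from_matrix(Rt).as_quat())
def edge(x,z,th,y=0.):  # minus edge at box (x,y,z) m, tilt th deg
    B=Ro.from_euler('z',BY,degrees=True).as_matrix()
    R=B@Ro.from_euler('y',-th,degrees=True).as_matrix()
    return tool(BOX+B@np.array([x,y,z])+R@np.array([.095,0,0]),R)
def bench(z): return tool(np.array([.538,.1915,z]),Ro.from_euler('z',-14.6,degrees=True).as_matrix())
E
python3 - <<'E'
import h; from h import *
for s in(1,-1):
    h.SG=s
    for n,p in(("b2",bench(.2)),("b0",bench(0)),("A",edge(-.05,.14,20)),("B",edge(-.055,.06,20)),("C",edge(-.103,.054,20)),("D",edge(-.103,.054,0)),("H",edge(-.084,.05,0)),("H2",edge(-.084,.2,0))):
        q=inverse_kinematics(*p);print(s,n,None if q is None else np.round(q,2))
E
```

```text
1 b2 [ 0.22  0.33  1.59 -0.    1.22  0.48]
1 b0 [ 0.22  0.59  1.77 -0.    0.79  0.48]
1 A [-0.66  0.21  1.91  0.35  0.8  -1.04]
1 B [-0.66  0.34  2.01  0.46  0.6  -1.18]
1 C [-0.75  0.31  2.09  0.51  0.59 -1.32]
1 D [-0.53  0.45  1.86 -0.    0.84 -0.69]
1 H [-0.51  0.47  1.83 -0.    0.85 -0.67]
1 H2 [-0.51  0.27  1.68 -0.    1.19 -0.67]
-1 b2 [ 0.22  0.33  1.59 -0.    1.22 -2.67]
-1 b0 [ 0.22  0.59  1.77 -0.    0.79 -2.67]
-1 A [-0.66  0.21  1.91  0.35  0.8   2.11]
-1 B [-0.66  0.34  2.01  0.46  0.6   1.96]
-1 C [-0.75  0.31  2.09  0.51  0.59  1.82]
-1 D [-0.53  0.45  1.86 -0.    0.84  2.45]
-1 H [-0.51  0.47  1.83 -0.    0.85  2.47]
-1 H2 [-0.51  0.27  1.68 -0.    1.19  2.47]
```

Run:
```python
from h import *
move_ptp(*bench(.12)); servo_line(*bench(0.0),rate=.12)
move_gripper(0.0); print("gap",current_finger_gap(),current_grip_force())
servo_line(*bench(.15)); 
p,q=edge(-.05,.20,0); move_ptp(p,q)
sleep(.2)
print(current_clock(),current_finger_gap(),current_force(),current_torque(),np.array(current_position())-p)
c=capture("top");W=cloud(c)
cv2.imwrite("pics/hold.png",cv2.resize(c["image"][100:330,200:456],None,fx=2.5,fy=2.5))
B=Ro.from_euler('z',BY,degrees=True).as_matrix()
L=(W-BOX)@B
m=(abs(L[...,2]-.204)<.006)&(abs(L[...,0]-.045)<.13)&(abs(L[...,1])<.11)
p=L[m]*1000
b=cv2.minAreaRect(p[:,:2].astype(np.float32));print("plate in box",len(p),b,np.median(p[:,2]),p.min(0),p.max(0), "expected x 45")
A=np.c_[p[:,:2],np.ones(len(p))];print(np.linalg.lstsq(A,p[:,2],rcond=None)[0])
```

```text
gap 0.011527893379914276 29.99582827091217
8.6917 0.01201550819985429 [-0.42377731  1.29703554 -4.18612887] [ 0.01311613 -0.09080709 -0.04179068] [ 0.00020935  0.00100612 -0.00016274]
plate in box 998 ((45.69427490234375, -0.030731201171875), (190.83021545410156, 150.78469848632812), 0.32037606835365295) 203.85612651079708 [-49.48201044 -75.93784794 198.55299093] [140.91619992  75.81359489 208.29951499] expected x 45
[3.72965290e-04 8.76249484e-04 2.03806185e+02]
```

View pics/hold.png

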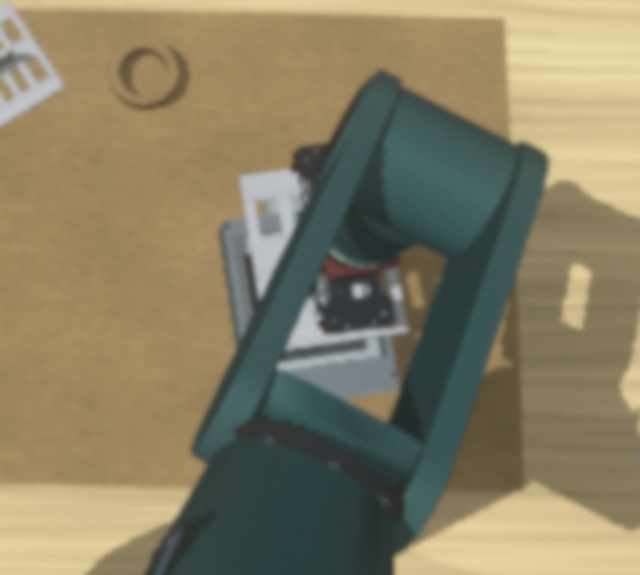

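The plate is held flat over the box, at about (320,270) in the crop, and lines up with it to within about 1 mm and 0.3°. I'll feed it in.

Run:
```python
from h import *
def rep(t):
    print(t,round(current_clock(),2),"F",np.round(current_force(),1),"gap",round(current_finger_gap(),4))
servo_line(*edge(-.05,.20,20),rate=.1)
servo_line(*edge(-.055,.062,20),rate=.12); rep("B")
r=servo_line(*edge(-.098,.055,20),rate=.05,contact_N=12); rep(f"C {r}")
if not r:
    r=servo_line(*edge(-.108,.054,20),rate=.02,contact_N=6); rep(f"wall {r}")
p,_=edge(-.108,.054,20)
B=Ro.from_euler('z',BY,degrees=True).as_matrix()
print("short of -.108 by mm",(np.array(current_position())-p)@B*1000)
```

```text
B 10.55 F [-0.5 -0.7 -3.5] gap 0.0119
C False 11.57 F [-0.6  0.7 -3.7] gap 0.0118
wall True 11.99 F [ 3.4  0.  -1.6] gap 0.0118
short of -.108 by mm [ 3.14263515 -0.20735112  0.41999299]
```

Run:
```python
from h import *
B=Ro.from_euler('z',BY,degrees=True).as_matrix()
def rep(t):
    print(t,round(current_clock(),2),"F",np.round(B.T@np.array(current_force()),1),"gap",round(current_finger_gap(),4))
servo_line(*edge(-.1025,.0545,20),rate=.03); rep("back")
ok=True
for th in(16,12,8,4,0):
    r=servo_line(*edge(-.1025,.0545,th),rate=.04,contact_N=15); rep(f"{th} {r}")
    if r: ok=False;break
if ok:
    r=servo_line(*edge(-.1025,.046,0),rate=.015,contact_N=5); rep(f"down {r}")
    p,_=edge(-.1025,.050,0); print((np.array(current_position())-p)@B*1000)
c=capture("side");cv2.imwrite("pics/flat.png",cv2.resize(c["image"][90:260,200:400],None,fx=3.5,fy=3.5))
```

```text
back 12.26 F [-0.2 -0.1 -3.8] gap 0.0119
16 False 12.57 F [-0.1  1.3 -3.6] gap 0.0121
12 False 12.89 F [-0.1 -0.3 -3.6] gap 0.0115
8 False 13.21 F [-0.4 -0.9 -4.7] gap 0.0121
4 False 13.53 F [-0.1  1.1 -3.8] gap 0.0118
0 False 13.84 F [-0.3  0.5 -4. ] gap 0.012
down True 14.25 F [0.7 1.2 4.5] gap 0.0117
[-0.24711069 -0.0003394  -0.11483108]
```

View pics/flat.png

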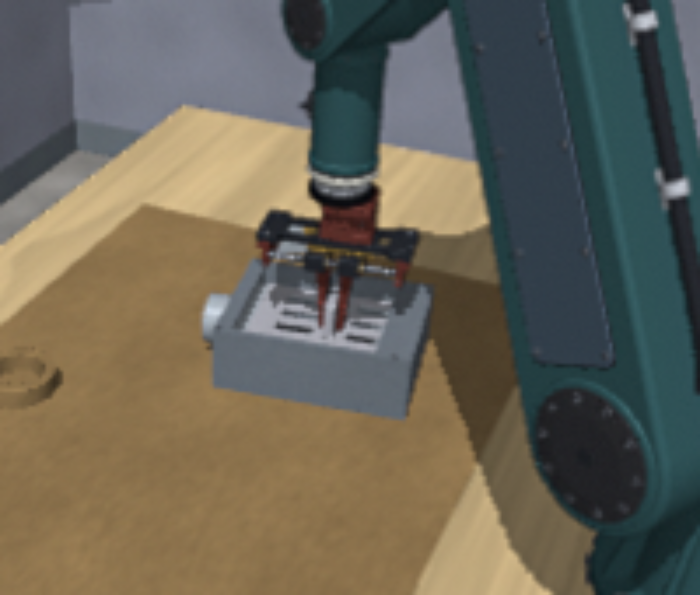

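The cover lies flat on the ledges inside the box, with the fin held at about (335,310) in the crop. Next I slide it home and release.

Run:
```python
from h import *
B=Ro.from_euler('z',BY,degrees=True).as_matrix()
def rep(t):
    p,_=edge(-.084,.05,0)
    print(t,round(current_clock(),2),"F",np.round(B.T@np.array(current_force()),1),"rel home mm",np.round((np.array(current_position())-p)@B*1000,1))
rep("0")
r=servo_line(*edge(-.090,.050,0),rate=.03,contact_N=25); rep(f"s1 {r}")
r=servo_line(*edge(-.078,.050,0),rate=.015,contact_N=15); rep(f"home {r}")
sleep(.2);rep("hold")
move_gripper(.05); sleep(.2); rep("open")
p,q=current_position(),current_orientation()
servo_line([p[0],p[1],.30],list(q))
move_ptp([.3,-.5,.35],list(q)) if inverse_kinematics([.3,-.5,.35],list(q)) is not None else print("noik")
c=capture("top");W=cloud(c);L=(W-BOX)@B*1000
cv2.imwrite("pics/end.png",cv2.resize(c["image"][150:300,250:400],None,fx=3.8,fy=3.8))
f=(abs(L[...,2]-96)<8)&(abs(L[...,0])<60)&(abs(L[...,1])<50)
b=cv2.minAreaRect(L[f][:,:2].astype(np.float32));print("fin",f.sum(),b,np.median(L[f][:,2]))
m=(abs(L[...,2]-54)<7)&(abs(L[...,0])<100)&(abs(L[...,1])<76)
p=L[m];print(np.linalg.lstsq(np.c_[p[:,:2]/100,np.ones(len(p))],p[:,2],rcond=None)[0])
```

```text
0 14.3 F [0.  0.8 4.8] rel home mm [-18.8   0.   -0.1]
s1 False 14.9 F [ 1.3 -0.3 -2.4] rel home mm [-5.7 -0.1 -0.1]
home True 15.46 F [-1.9 -0.3  4.4] rel home mm [-0.2  0.3 -0.1]
hold 15.66 F [-1.3  0.6  5.1] rel home mm [-0.2  0.4 -0.1]
open 16.62 F [-0.4  0.7 -0.3] rel home mm [-1.5  1.1 -0.9]
fin 89 ((11.171846389770508, 0.0715789794921875), (12.144780158996582, 59.564483642578125), 0.10632321238517761) 96.18282869531467
[ 3.02019029e-02 -9.51620365e-02  5.37677449e+01]
```

View pics/end.png

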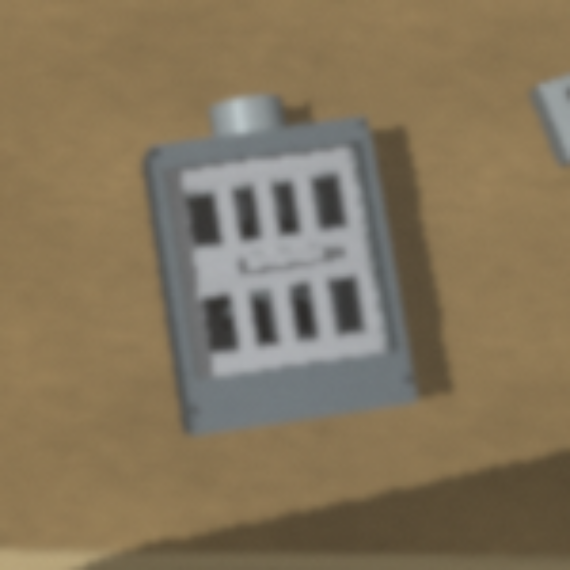

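The cover is flat with the fin up, the fin is at box x = 11.2 mm, and both ends are under the lips. There is plenty of time, so I'll give it one gentle push with the open fingers to make sure it is against the wall.

Run:
```python
from h import *
B=Ro.from_euler('z',BY,degrees=True).as_matrix()
move_ptp(*edge(-.084,.20,0)); move_gripper(.04)
servo_line(*edge(-.084,.055,0),rate=.12)
r=servo_line(*edge(-.062,.055,0),rate=.02,contact_N=10)
p,_=edge(-.084,.055,0)
print(r,current_clock(),np.round((np.array(current_position())-p)@B*1000,1),np.round(B.T@np.array(current_force()),1))
servo_line(*edge(-.084,.055,0),rate=.04)
servo_line(*edge(-.084,.24,0)); q=list(current_orientation())
move_ptp([.3,-.5,.35],q)
c=capture("top");W=cloud(c);L=(W-BOX)@B*1000
f=(abs(L[...,2]-96)<8)&(abs(L[...,0])<60)&(abs(L[...,1])<50)
b=cv2.minAreaRect(L[f][:,:2].astype(np.float32));print("fin",b,np.median(L[f][:,2]))
m=(abs(L[...,2]-54)<7)&(abs(L[...,0])<100)&(abs(L[...,1])<76)
p=L[m];print(np.linalg.lstsq(np.c_[p[:,:2]/100,np.ones(len(p))],p[:,2],rcond=None)[0])
for q in("spray_can","steel_block","tape_roll"):print(q,[np.round(d["xy"]) for d in spot_in("top",q)])
print(current_clock())
```

```text
True 23.7583 [13.6  0.3 -0.4] [-0.   0.3  0.2]
fin ((11.221534729003906, -0.056606292724609375), (59.49842834472656, 12.056683540344238), 89.56998443603516) 95.89439048353358
[-0.25541634 -0.24851276 53.89949594]
spray_can [array([119., 177.])]
steel_block [array([400., 181.])]
tape_roll [array([251., 137.])]
27.2167
```

```bash
python3 -c "
from bench import *
print(close_job())"
```

```text
the job is handed in; nothing more can be done
None
```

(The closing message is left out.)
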